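# Load the check filter and take the cassette out by its side catches

### The job

The photometer is to be checked with the amber filter: take the amber filter (yellow-orange grip bar) from the filter stand and slide it fully home into the slot of the grey cassette, which stands locked in its loading base. Then pinch the cassette's two blue side catches together with the fingers, lift the loaded cassette straight out of the base and finish holding it upright by the pinched catches, still, with its underside at least 10 cm above the worktop. Leave the green and blue filters in the stand and do not push the bottle and vials about.

Things in the scene. Friction and masses are not known exactly. Their poses are not given: they have to be found in the camera images.
- base: Loading base, fixed: grey metal plate 84 x 114 x 8 mm with a black housing 34 (x) x 80 (y) mm, top 42 mm above the worktop. Origin: centre of the underside, on the worktop; z up. The cassette stands in its open pocket (floor at 8 mm). A bar crosses the pocket near each y end; the catches' barbs sit under these bars, so the cassette only rattles up 1.6 mm until both are pinched.
- cassette: Light grey filter cassette, 0.11 kg, upright and locked in the base at the start, its axes along the base's. Body 18 (x) x 36 (y) x 76 mm (z); origin: centre of its underside (8 mm above the worktop in the base); z up. A 22 x 26 mm window goes through its broad sides; a blue spring catch stands at each narrow end (+y, -y). The space round it above the housing is free.
- cassette_mouth (a point): Centre of the filter slot's mouth, in the plane of the cassette's top, 76 mm above its origin (84 mm above the worktop in the base). The slot is 6.6 mm along the cassette's x, 31 mm along its y and 45 mm deep; its two long sides have a sloped lead-in (12.6 mm along x at the very top).
- catch_left (a joint): Blue catch on the cassette's +y end: a lever pivoted near the cassette's foot, sprung outward. 0 = released (leaning out, barb under the bar); 0.16 rad = pinched fully in (upright, at a firm stop), barb about 1 mm clear of the bar; below about 0.12 it still hooks. About 4 N at the pad presses it fully in; let go, it springs out.
- catch_right (a joint): The same catch on the cassette's -y end, same values. With both fully in, the cassette is lifted by the two pads; 20 to 40 N of grip holds it.
- catch_left_pad (a point): Middle of the left catch's ribbed outer face, 58 mm above the cassette's origin (66 mm above the worktop in the base). Each pad is 16 mm wide and reaches from 44 to 72 mm above the cassette's origin. Over the outsides of both pads: 63 mm at mid height when released (68 mm at their upper ends), 46 mm when both are fully in.
- catch_right_pad (a point): The same point on the right (-y) catch.
- stand: Filter stand, fixed, dark grey: plate 168 (x) x 48 (y) x 6 mm with four grooved posts in a row along x, tops 52 mm above the worktop. Origin: centre of the underside on the worktop; z up. Three filters hang between the posts, at x = -46, 0 and +46 mm, broad faces along the stand's y; which colour hangs where varies. They lift straight up.
- filter_amber: Amber reference filter, 0.04 kg. Origin: centre of its blade's lower end; x across the thickness, y across the width, z up. Blade 5 (x) x 29 (y) x 44 mm (z), black frame with amber glass, lower corners rounded 6 mm. In the stand the origin is 8 mm above the worktop. Fully home in the cassette it is 32 mm above the cassette's origin, filter x along cassette x, either way round.
- filter_amber_grip (a point): Centre of the amber filter's yellow-orange grip bar, 53 mm above the filter's origin. The bar is 9 (filter x) x 36 (y) x 18 mm (z 44 to 62 mm); pinch it across its 9 mm. Its shoulders rest on the stand's posts, or on the cassette's top when the filter is fully home.
- filter_green: Filter of the same shape with a green grip bar and green glass; stays in the stand.
- filter_blue: Filter of the same shape with a blue grip bar and blue glass; stays in the stand.
- bottle: Bystander: white plastic bottle with a blue and red cap, 54 mm across, 126 mm high; origin at the centre of its underside.
- vial_blue: Bystander: small vial with a blue cap, 25 mm across, 55 mm high; origin under its centre.
- vial_white: Bystander: small vial with a white cap, 25 mm across, 55 mm high; origin under its centre.
Not all that is in view belongs to the job. Leave any pink look-alike of the filter_amber alone.

How it is judged:
By the outcome, as a careful person would: the job done as asked, in the order asked, and still so for the second after the job is handed in, while the arm keeps its last pose, push and grip.
It also fails if it takes over 64 s, if anything falls off the work surface, if the arm or the gripper's body presses on something with over 40 N, if the wrist force passes 120 N, or if a joint passes its speed limit or range.

### The arm

A 6-joint arm with a two-finger parallel gripper is mounted at the origin on a cart in front of the work surface, level with it; the furniture and walls round the work are solid. World frame = base frame: x ahead of the robot, y to its left, z up, the work surface at z = 0. Lengths are in mm, angles in rad, forces in N, time in s.
With the tool pointing down it reaches from about 300 to 775 mm from the base axis. Payload 14.6 kg.
Tool frame: the origin (TCP) lies on the centre line of the jaws, within the pads' length; the fingertips stand 19 mm ahead of it and the grasp point (between the pads) is the TCP (bot.tip_reach is the distance from the TCP to the fingertips, in mm); z points along the fingers, y is the line along which they close (so a half turn about z gives the same grasp; the last joint's range is limited). The gripper opens to 85 mm and grips with 20 to 120 N. Pads are 22 mm wide; open, the fingers measure 114 mm over their backs; the gripper's body (76 mm by 85 mm) begins 54 mm behind the grasp point. The pads swing forward as they close: fully open they stand 13 mm farther back than shut.
Start: joints at [1.134, 0.3, 1.521, -0, 1.321, -0.067], TCP at [198.783, 512.811, 250.281] pointing down, gripper open.
Joint ranges: [-3.03, 3.03], [-0.79, 2.21], [0.23, 2.52], [-1.04, 4.18], [0, 3.07], [-2.55, 2.55]. Speed limits (rad/s): [2.22, 2.22, 2.57, 3.14, 3.14, 3.14].

### API

Orientations are given as a unit quaternion [w, x, y, z].
In Python, from rig import bot gives the robot as it stands. Calls block until the motion is done:
- bot.move_to(position, orientation): joint-space move of the TCP to a pose.
- bot.servo_line(position, attitude=None, speed=150, until_force=None): straight line of the TCP; attitude=None keeps the orientation; speed is the mean speed in mm/s. With until_force (N) it stops when the force on the tool has changed by that much, and returns True; else False.
- bot.move_joints(angles): joint-space move.
- bot.move_gripper(opening, grip_force=None): finger opening in mm; grip_force is the grip in N (None keeps the last); returns when the fingers have stopped.
- bot.dwell(seconds).
- bot.ik(position, orientation): joint angles nearest the present ones, or None.
- bot.read_state(): the state.
- bot.read_camera(name): name is "scene" or "top" or "wrist"; returns a dict with "image" (420x560x3 uint8, blue, green, red), "depth" (420x560 float32, mm along the optical axis (not along the pixel's ray), 0 where there is no reading), "fovy" (degrees; the focal length in pixels is half the picture's height over the tangent of half this angle, whatever the lens; pixels are square), "cx", "cy" (the principal point, pixels), "eye" and "attitude" of the camera in the world; the wrist camera has in their place "mount" (4x4, takes a point from camera to tool coordinates, whose origin is the TCP and whose axes are the flange's). Camera axes: x right, y down, z forward; pixel columns grow to the right and rows downward; lengths in mm; the calibration is good to about 2 mm. A picture is of the moment at which its call begins: read the wrist's pose just before it.
A pose or a line that the arm cannot do raises bot.MotionError and nothing moves.
- bot.finish_job(): hands the job in; it is judged then, once.
The state is a dict: "clock": time; "joint_positions": joint angles; "qvel": joint speeds; "effort": joint torques, N m; "ee_pos": TCP position; "tool_rot": TCP orientation; "ft_force": force on the tool from outside, world axes, zero at the start; "moment": the same for the moment, N m; "grip_width": finger opening in mm; "grip_force": force on a finger pad.
Only numpy, scipy, OpenCV 4.12 (cv2) and the standard library are available. Lean on these libraries where they do the work, as an engineer would, in place of code of your own. Each camera call takes 0.05 s, during which the arm holds its last target. There are 200 camera calls.

## Working session

There is one attempt and no reset: what is moved stays moved. The work goes in short steps, each a Python script; the robot and the scene stay as the last script left them, time stands still between calls to the robot, and variables do not carry over. Pictures are saved under pics/ and viewed, at most 10 in all, crops included, and the job is handed in when it is done.

```bash
ls; mkdir -p pics; cat > h.py <<'E'
import numpy as np, cv2
from scipy.spatial.transform import Rotation as R
from rig import bot
def rot(q): return R.from_quat([q[1],q[2],q[3],q[0]])
def cam(name):
    s=bot.read_state(); c=bot.read_camera(name)
    c['f']=c['image'].shape[0]/2/np.tan(np.radians(c['fovy'])/2)
    T=np.eye(4)
    if name=='wrist':
        W=np.eye(4); W[:3,:3]=rot(s['tool_rot']).as_matrix(); W[:3,3]=s['ee_pos']; T=W@np.array(c['mount'])
    else:
        T[:3,:3]=rot(c['attitude']).as_matrix(); T[:3,3]=c['eye']
    c['T']=T; return c
def cloud(c):
    d=c['depth']; v,u=np.mgrid[:d.shape[0],:d.shape[1]]
    p=np.stack([(u-c['cx'])/c['f']*d,(v-c['cy'])/c['f']*d,d],-1)
    w=p@c['T'][:3,:3].T+c['T'][:3,3]; w[d<=0]=np.nan; return w
def ray(c,u,v):
    r=c['T'][:3,:3]@np.array([(u-c['cx'])/c['f'],(v-c['cy'])/c['f'],1]); return c['T'][:3,3],r/np.linalg.norm(r)
def onz(c,u,v,z):
    e,r=ray(c,u,v); return e+r*(z-e[2])/r[2]
def proj(c,p):
    q=(np.asarray(p)-c['T'][:3,3])@c['T'][:3,:3]; return q[:2]/q[2]*c['f']+[c['cx'],c['cy']]
def tri(r1,r2):
    (e1,a),(e2,b)=r1,r2
    t=np.linalg.lstsq(np.stack([a,-b],1),e2-e1,rcond=None)[0]
    p,q=e1+a*t[0],e2+b*t[1]; return (p+q)/2,np.linalg.norm(p-q)
def down(yaw): # tool z down; tool y (closing line) at angle yaw from world x
    y=np.array([np.cos(yaw),np.sin(yaw),0]); z=np.array([0,0,-1.]); x=np.cross(y,z)
    q=R.from_matrix(np.stack([x,y,z],1)).as_quat(); return [q[3],q[0],q[1],q[2]]
E
python3 - <<'E'
from h import *
import pickle
s=bot.read_state(); print(s)
for n in ('scene','top'):
    c=cam(n); pickle.dump(c,open(n+'.pkl','wb')); cv2.imwrite(f'pics/{n}0.png',c['image']); print(n,c['fovy'],c['cx'],c['cy'],c['T'].round(3).tolist())
E
```

```text
pics
{'clock': 0.0, 'joint_positions': array([ 1.13440892e+00,  3.00480818e-01,  1.52153781e+00,  8.60839889e-06,
        1.32068350e+00, -6.65904423e-02]), 'qvel': array([ 0.00169952, -0.00330248,  0.00078502, -0.00138906, -0.00115011,
        0.0003433 ]), 'effort': array([ 2.72310419e-03, -5.43508422e+01, -3.61793733e+01,  4.93285916e-05,
        4.04902064e-03,  7.84718509e-06]), 'ee_pos': array([198.6995707 , 512.6485241 , 249.73427287]), 'tool_rot': array([-1.42082058e-04,  1.83847768e-01,  9.82954572e-01, -5.36246221e-04]), 'ft_force': array([-0.95079722,  0.94816861,  0.53947184]), 'moment': array([-0.01192544, -0.02704554,  0.01224837]), 'grip_force': 0.0, 'grip_width': 85.05537313316414}
scene 46.49399178569802 281.1367958777944 207.57703685878136 [[-0.864, -0.345, 0.368, 286.562], [-0.504, 0.619, -0.603, 557.507], [-0.019, -0.706, -0.708, 739.121], [0.0, 0.0, 0.0, 1.0]]
top 45.56610593676871 276.7973234839646 200.56431964758582 [[-0.001, -0.987, 0.159, 466.428], [-1.0, -0.002, -0.018, 10.486], [0.018, -0.159, -0.987, 1118.883], [0.0, 0.0, 0.0, 1.0]]
```

View pics/scene0.png

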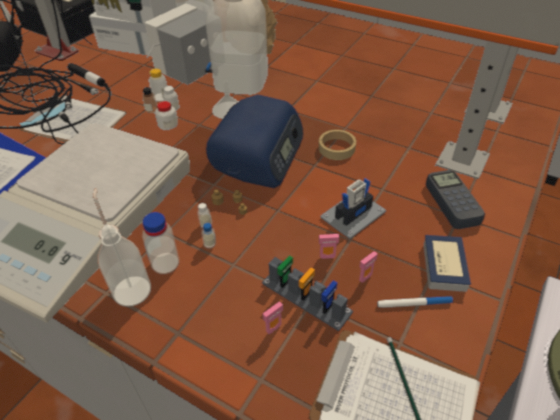

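View pics/top0.png

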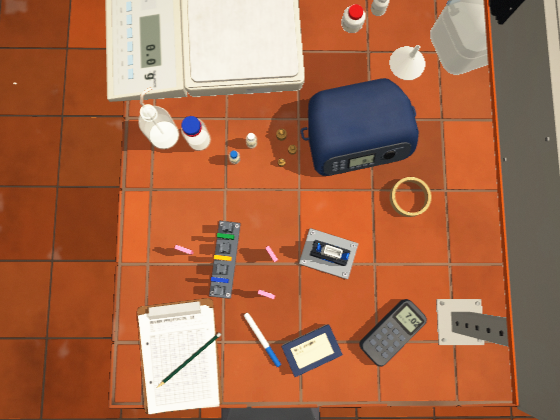

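The amber filter is at scene (306,281) and top (223,257). Things it could be taken for:
- Green filter: scene (285,271), top (226,237).
- Blue filter: scene (328,294), top (220,281).
- Three pink look-alikes: scene (328,243), (368,266), (272,317); top (183,249), (272,254), (266,294).

I choose the yellow-orange bar in the middle of the stand. The base with the cassette is at scene (354,207) and top (329,252). Next are enlarged crops.

```bash
python3 - <<'E'
from h import *
import pickle
s=pickle.load(open('scene.pkl','rb'));t=pickle.load(open('top.pkl','rb'))
a=cv2.resize(s['image'][165:335,250:400],None,fx=3.5,fy=3.5,interpolation=cv2.INTER_CUBIC)
b=cv2.resize(t['image'][215:305,200:360],None,fx=5,fy=5,interpolation=cv2.INTER_CUBIC)
cv2.imwrite('pics/sc.png',a);cv2.imwrite('pics/tc.png',b)
for n,c,p in(('s',s,[(306,281),(354,207),(328,243)]),('t',t,[(223,257),(329,252),(318,246),(272,254),(183,249),(266,294),(195,130),(234,157),(251,140)])):
    w=cloud(c)
    for u,v in p: print(n,u,v,w[v,u].round(1))
# colour bars, triangulated
def cen(c,lo,hi,box):
    x0,y0,x1,y1=box; h=cv2.cvtColor(c['image'],cv2.COLOR_BGR2HSV)[y0:y1,x0:x1]
    m=cv2.inRange(h,lo,hi); n,l,st,ce=cv2.connectedComponentsWithStats(m); i=1+np.argmax(st[1:,4]); return ce[i]+[x0,y0],st[i,4]
for col,lo,hi in(('amber',(14,150,120),(30,255,255)),('green',(45,100,50),(85,255,255)),('blue',(105,120,60),(130,255,255))):
    p=cen(s,lo,hi,(255,250,355,330));q=cen(t,lo,hi,(205,215,245,305))
    print(col,p,q,tri(ray(s,*p[0]),ray(t,*q[0])))
E
```

```text
s 306 281 [511.6 114.3  64.6]
s 354 207 [ 521.6 -108.8   41.9]
s 328 243 [522.8   6.4  47.2]
t 223 257 [516.1 103.4  70.6]
t 329 252 [ 526.  -116.7   80.2]
t 318 246 [538.2 -93.7  83.1]
t 272 254 [522.8   1.3  62.1]
t 183 249 [nan nan nan]
t 266 294 [440.   13.7  61.2]
t 195 130 [773.1 160.3 124.9]
t 234 157 [734.4  84.5  53.4]
t 251 140 [773.4  47.7  51.8]
amber (array([306.03267974, 276.73202614]), np.int32(153)) (array([222.425 , 257.3875]), np.int32(80)) (array([515.93397103, 105.39462092,  63.21333075]), np.float64(0.6311406183291511))
green (array([283.66666667, 265.28030303]), np.int32(132)) (array([225.02469136, 235.65432099]), np.int32(81)) (array([562.17455709, 101.05181294,  60.8668068 ]), np.float64(1.4816418658820885))
blue (array([328.01796407, 293.7005988 ]), np.int32(167)) (array([219.23376623, 279.50649351]), np.int32(77)) (array([470.21542343, 112.15355168,  53.973766  ]), np.float64(0.7351149569462434))
```

View pics/tc.png

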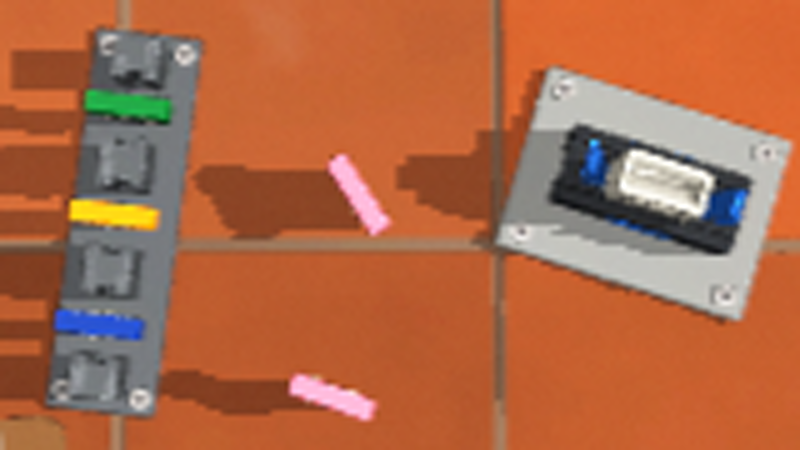

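View pics/sc.png

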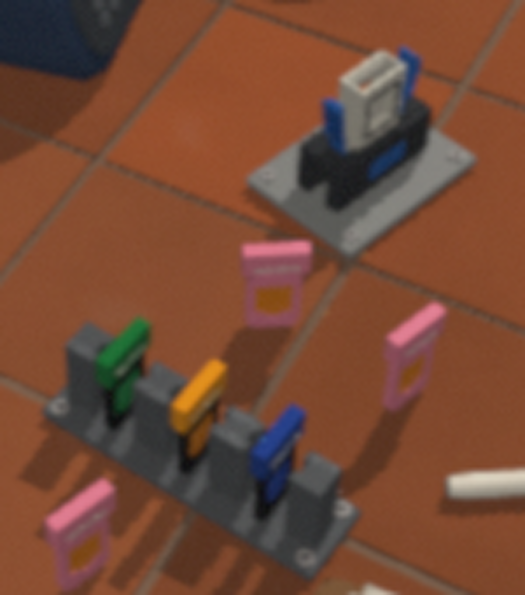

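```bash
python3 - <<'E'
from h import *
import pickle
t=pickle.load(open('top.pkl','rb'))
a=onz(t,318.8,247,80);b=onz(t,345.6,256,80);m=onz(t,332.8,250.6,84);print('catches',a.round(1),b.round(1),'mouth',m.round(1),'yaw of y', np.arctan2(*(a-b)[[1,0]]))
yc=np.arctan2(*(a-b)[[1,0]])
print('tip',bot.tip_reach, bot.read_camera('wrist')['mount'])
ys=-0.118
for p,y in(((516,105,230),ys),((m[0],m[1],250),yc-np.pi/2)):
    for k in(-1,0,1):
        try:
            q=bot.ik(p,down(y+k*np.pi)); print(y+k*np.pi,None if q is None else np.round(q,2))
        except Exception as e: print(e)
E
```

```text
catches [536.4 -95.7  80. ] [ 517.8 -151.1   80. ] mouth [ 528.7 -124.2   84. ] yaw of y 1.2470437611220941
tip 19.0 [[-2.42878342e-04 -9.66398179e-01 -2.57049608e-01  6.47023476e+01]
 [ 9.99999868e-01 -3.51065591e-04  3.74989243e-04 -1.26320370e-01]
 [-4.52630194e-04 -2.57049483e-01  9.66398137e-01 -1.23347399e+02]
 [ 0.00000000e+00  0.00000000e+00  0.00000000e+00  1.00000000e+00]]
-3.259592653589793 None
-0.118 [ 0.13  0.27  1.61 -0.    1.26  0.25]
3.0235926535897932 None
-3.4653452192625958 None
-0.3237525656728024 [-0.3   0.28  1.54 -0.    1.32  0.03]
2.8178400879169905 None
```

```bash
python3 - <<'E'
from h import *
import pickle
yc=1.247-np.pi/2; ys=-0.118
V=[('w_s1',(516,105,200),ys),('w_s2',(535,75,215),ys),('w_c1',(528,-124,225),yc),('w_c2',(545,-155,225),yc)]
for n,p,y in V:
    bot.move_to(p,down(y)); bot.dwell(.25); c=cam('wrist'); pickle.dump(c,open(n+'.pkl','wb')); cv2.imwrite(f'pics/{n}.png',c['image'])
ims=[cv2.imread(f'pics/{n}.png') for n,_,_ in V]
cv2.imwrite('pics/mosaic.png',cv2.resize(np.vstack([np.hstack(ims[:2]),np.hstack(ims[2:])]),(800,600),interpolation=cv2.INTER_AREA))
print(bot.read_state()['clock'])
E
```

```text
4.5917
```

View pics/mosaic.png

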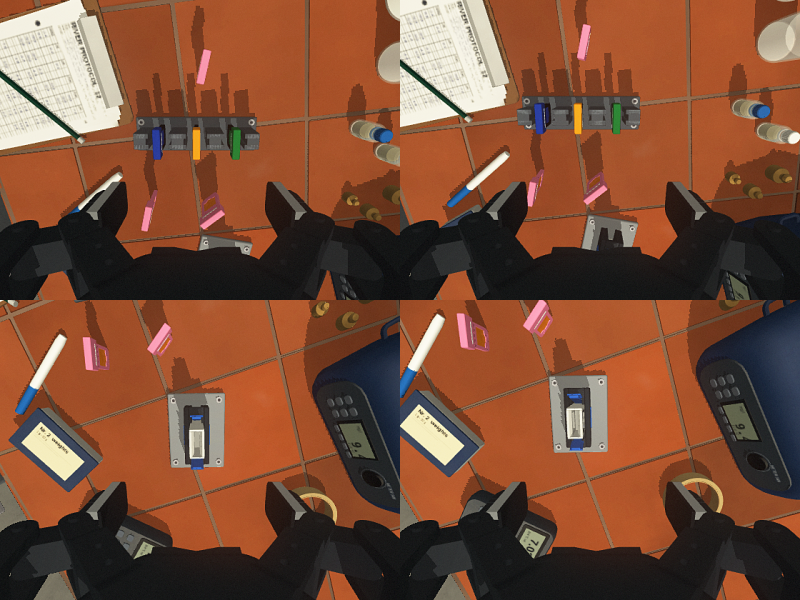

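The mosaic shows the amber bar at full-size wrist pixel (276,200) in view s1 and (249,167) in s2. The cassette's mouth is at about (274,200) in c1 and (245,172) in c2, with a blue catch at each end. I'll measure these by depth and triangulate them.

```bash
cat > meas.py <<'E'
from h import *
import pickle
def L(n): return pickle.load(open(n+'.pkl','rb'))
def rect(P):
    (cx,cy),(w,h),a=cv2.minAreaRect(P[:,:2].astype(np.float32)); return np.round([cx,cy,w,h,a],2)
def axis(P): # direction of long axis
    u,s,v=np.linalg.svd(P[:,:2]-P[:,:2].mean(0),full_matrices=False); return np.arctan2(v[0,1],v[0,0]),
E
python3 - <<'E'
from meas import *
H={}
for n in('w_s1','w_s2'):
    c=L(n);h=cv2.cvtColor(c['image'],cv2.COLOR_BGR2HSV);w=cloud(c)
    for col,lo,hi in(('amber',(14,150,110),(30,255,255)),('green',(45,100,40),(85,255,255)),('blue',(108,120,60),(125,255,255))):
        m=cv2.inRange(h,lo,hi); m[:120]=0; m[260:]=0
        if n=='w_s2': m[210:]=0
        if n=='w_s2': m[:,:150]=0;
        m[:,:170]=0; m[:,380:]=0
        m=(m>0)&(w[...,2]>66)&(w[...,2]<76)
        v,u=np.nonzero(m);P=w[m]; print(n,col,len(P),rect(P),np.round(np.median(P,0),1),axis(P)); H[n,col]=u.mean(),v.mean()
for col in('amber','green','blue'): print(col,tri(ray(L('w_s1'),*H['w_s1',col]),ray(L('w_s2'),*H['w_s2',col])))
for n in('w_c1','w_c2'):
    c=L(n);w=cloud(c);h=cv2.cvtColor(c['image'],cv2.COLOR_BGR2HSV)
    near=np.hypot(w[...,0]-528,w[...,1]+124)<45
    top=near&(w[...,2]>79)&(w[...,2]<90)&(h[...,1]<70)
    P=w[top];v,u=np.nonzero(top);print(n,'top',len(P),rect(P),np.median(P,0).round(1),axis(P),u.min(),u.max(),v.min(),v.max())
    m=near&(w[...,2]>60)&(h[...,0]>100)&(h[...,0]<125)&(h[...,1]>120)
    P=w[m];print('catch',rect(P),axis(P),P[:,2].max())
    base=near&(w[...,2]>36)&(w[...,2]<48);print('hous',rect(w[base]))
    pl=(np.hypot(w[...,0]-528,w[...,1]+124)<75)&(w[...,2]>5)&(w[...,2]<12);print('plate',rect(w[pl]))
a=L('w_s1')['image'][140:260,160:360];b=L('w_c1')['image'][110:260,210:410]
f=lambda x,k:cv2.resize(x,None,fx=k,fy=k,interpolation=cv2.INTER_CUBIC)
cv2.imwrite('pics/close.png',np.hstack([f(L('w_s1')['image'][140:240,230:330],4),f(L('w_c1')['image'][145:245,225:325],4)]))
E
```

```text
w_s1 amber 426 [516.39 105.57  35.81   8.09  82.79] [516.2 106.3  67.6] (np.float64(-1.6928153781907709),)
w_s1 green 438 [561.73 100.61  34.91   8.78  83.49] [561.7 101.3  67.6] (np.float64(-1.6883262900884362),)
w_s1 blue 439 [470.59 111.28  35.04   8.82  82.77] [470.8 111.5  67.6] (np.float64(-1.689705895518892),)
w_s2 amber 438 [516.15 105.47  35.63   8.8   83.97] [516.3 106.4  67.6] (np.float64(-1.6861925776649693),)
w_s2 green 443 [561.82 100.2   35.53   8.58  84.26] [561.7 101.   67.6] (np.float64(-1.6899985509547628),)
w_s2 blue 440 [470.65 110.91  35.64   9.22  83.85] [470.8 111.7  67.7] (np.float64(-1.693679355847162),)
amber (array([516.24332411, 106.20103342,  67.35681064]), np.float64(0.0940409409656761))
green (array([561.92594913, 100.59465763,  65.71134962]), np.float64(0.12899145118200525))
blue (array([470.68811799, 111.51140447,  67.02738333]), np.float64(0.0551333453740644))
w_c1 top 609 [ 528.49 -123.87   35.65   17.17   71.72] [ 528.4 -123.2   83.2] (np.float64(-1.9008415174998445),) 265 285 180 221
catch [ 520.04 -121.27   66.83   33.61   72.27] (np.float64(-1.8789532674617653),) 296.4744345280676
hous [ 528.37 -123.9    79.4    33.57   72.34]
plate [ 528.48 -124.24  113.76   83.87   72.52]
w_c2 top 675 [ 528.51 -124.42   36.06   18.1    72.15] [ 527.8 -124.3   83.2] (np.float64(-1.8890488302193484),) 233 255 151 194
catch [ 522.45 -128.14   74.22   54.47   31.13] (np.float64(-1.945554201122311),) 301.0371292244328
hous [ 528.4  -124.45   79.83   34.15   72.42]
plate [ 528.44 -124.34  113.91   83.97   72.5 ]
```

View pics/close.png

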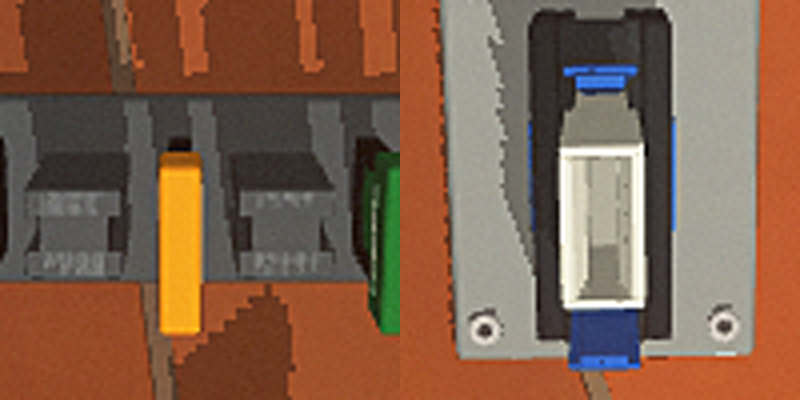

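The close crop confirms the amber bar, centred at (516.3,105.5) with axis at 83.3°. It also shows the cassette slot centred at (528.5,-124.1) with the cassette's y axis at 72.4°. Sizes match the text: 36×9 for the bar, 36×18 for the cassette top and 114×84 for the base plate. Next I grasp the filter.

```bash
python3 - <<'E'
from meas import *
q=down(-0.117)
bot.move_gripper(32,30)
bot.move_to((516.3,105.6,130),q)
print(bot.servo_line((516.3,105.6,74.5),speed=70,until_force=12))
bot.move_gripper(0,35); bot.dwell(.2)
s=bot.read_state();print(s['ee_pos'],s['grip_width'],s['grip_force'],s['ft_force'])
print(bot.servo_line((516.3,105.6,170),speed=80,until_force=20)); bot.dwell(.3)
s=bot.read_state();print(s['clock'],s['ee_pos'],s['grip_width'],s['grip_force'],s['ft_force'])
c=cam('wrist');pickle.dump(c,open('g1.pkl','wb'));cv2.imwrite('pics/g1.png',c['image'])
h=cv2.cvtColor(c['image'],cv2.COLOR_BGR2HSV);w=cloud(c);m=(cv2.inRange(h,(14,150,110),(30,255,255))>0)&(np.linalg.norm(w-s['ee_pos'],axis=-1)<60)
P=(w[m]-s['ee_pos'])@rot(s['tool_rot']).as_matrix();print(len(P),P.min(0),P.max(0),np.median(P,0))
E
```

```text
False
[516.52757692 105.6487609   74.99611991] 7.826112285358492 37.39266514778137 [-0.81843304 -0.53601037  5.17652061]
False
9.3417 [516.25583052 105.60773352 169.83798468] 7.81980719690307 36.59158766269684 [-0.94303528 -0.77342179 -0.34537211]
1551 [-18.50540875  -4.26902526   5.48020338] [18.36786292  4.59487228 24.64513817] [3.90525975 0.07786519 7.58526586]
```

View pics/g1.png

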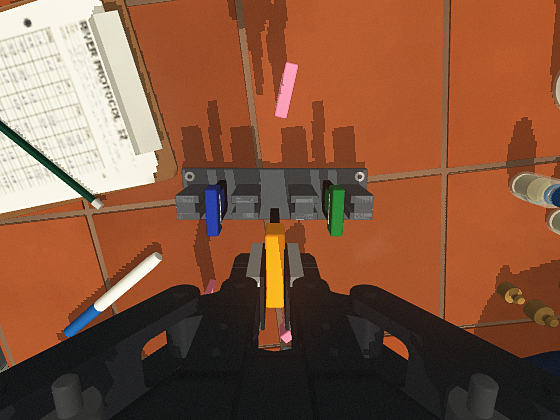

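The filter is held square and centred: bar centre within 0.2 mm of the tool axis, bar top 5.5 mm ahead of the TCP. I now insert it; home should put the TCP at about z = 107.5.

```bash
python3 - <<'E'
from meas import *
x,y=528.45,-124.2; q=down(1.264-np.pi/2)
bot.servo_line((516.3,105.6,190),speed=150)
bot.move_to((x,y,190),q)
bot.servo_line((x,y,156),speed=80); bot.dwell(.3)
f0=bot.read_state()['ft_force']
r=bot.servo_line((x,y,104),speed=25,until_force=14)
s=bot.read_state();print(r,s['clock'],s['ee_pos'],s['grip_width'],s['ft_force']-f0,s['moment'])
c=cam('wrist');cv2.imwrite('pics/i1.png',c['image']);pickle.dump(c,open('i1.pkl','wb'))
h=cv2.cvtColor(c['image'],cv2.COLOR_BGR2HSV);w=cloud(c);m=(cv2.inRange(h,(14,150,110),(30,255,255))>0)&(np.linalg.norm(w-s['ee_pos'],axis=-1)<60)
P=(w[m]-s['ee_pos'])@rot(s['tool_rot']).as_matrix();print(len(P),P.min(0),P.max(0),np.median(P,0))
E
```

```text
True 13.1583 [ 528.92894316 -124.33042254  108.94561421] 8.178919755779384 [0.05297892 0.3119073  5.53724082] [0.05263185 0.14193825 0.04407044]
1557 [-18.35745442  -4.21093629   5.66159696] [18.44148249  4.62409147 23.81696672] [3.91051601 0.09639038 7.50230375]
```

```bash
python3 - <<'E'
from meas import *
s=bot.read_state();x,y=528.45,-124.2;z=s['ee_pos'][2]
r=bot.servo_line((x,y,z-4),speed=15,until_force=18);bot.dwell(.2)
s=bot.read_state();print(r,s['ee_pos'],s['ft_force'],s['grip_width'])
bot.move_gripper(34); bot.dwell(.1)
bot.servo_line((x,y,200),speed=120); bot.dwell(.3)
c=cam('wrist');pickle.dump(c,open('i2.pkl','wb'));print(bot.read_state()['clock'])
h=cv2.cvtColor(c['image'],cv2.COLOR_BGR2HSV);w=cloud(c)
m=(cv2.inRange(h,(14,150,110),(30,255,255))>0)&(np.hypot(w[...,0]-x,w[...,1]-y)<40)&(w[...,2]>75)
P=w[m];zt=np.percentile(P[:,2],90);T=P[P[:,2]>zt-2.5];print(len(P),zt,P[:,2].min(),rect(T))
near=np.hypot(w[...,0]-x,w[...,1]-y)<45
g=near&(w[...,2]>75)&(w[...,2]<90)&(h[...,1]<70);print('top',g.sum(),np.median(w[g],0),rect(w[g]))
b=near&(w[...,2]>55)&(h[...,0]>100)&(h[...,0]<125)&(h[...,1]>120)&(w[...,2]<90);print('catch',rect(w[b]))
pl=(np.hypot(w[...,0]-x,w[...,1]-y)<75)&(w[...,2]>5)&(w[...,2]<12);print('plate',rect(w[pl]))
ci=np.round(proj(c,(x,y,80))).astype(int);print(ci)
u0,v0=max(ci[0]-70,0),max(ci[1]-70,0);cv2.imwrite('pics/i2.png',cv2.resize(c['image'][v0:v0+140,u0:u0+140],None,fx=4,fy=4,interpolation=cv2.INTER_CUBIC))
E
```

```text
True [ 529.79409837 -124.59609696  108.99404862] [-0.28773346  0.1825642   7.73490441] 8.213869804316943
15.35
616 102.42393113435476 85.489173736417 [ 528.7  -123.98   35.57    8.04   72.66]
top 545 [ 530.62055734 -122.17391035   83.34549383] [ 528.91 -124.13   66.72   18.25   72.14]
catch [ 528.37 -124.4    67.     15.36   72.46]
plate [ 528.39 -124.57  113.54   83.94   72.55]
[274 207]
```

View pics/i2.png

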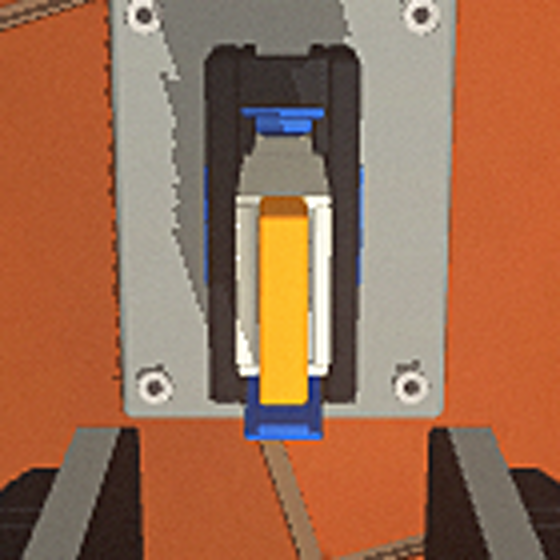

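The bar is in the slot and centred, with its top measured at 102.4 (expected 102.0). The TCP did stop about 1.4 mm higher than I computed, though, so I'll press on top of the bar with closed fingers to confirm it is seated.

```bash
python3 - <<'E'
from meas import *
x,y=528.5,-124.2
bot.move_gripper(0); bot.servo_line((x,y,128),speed=120); bot.dwell(.2)
f0=bot.read_state()['ft_force'];print('w',bot.read_state()['grip_width'])
for F in(6,22):
    r=bot.servo_line((x,y,114),speed=12,until_force=F)
    s=bot.read_state();print(r,s['ee_pos'],s['ft_force']-f0)
bot.servo_line((x,y,200),speed=120);bot.dwell(.3)
c=cam('wrist');h=cv2.cvtColor(c['image'],cv2.COLOR_BGR2HSV);w=cloud(c)
m=(cv2.inRange(h,(14,150,110),(30,255,255))>0)&(np.hypot(w[...,0]-x,w[...,1]-y)<40)&(w[...,2]>75)
P=w[m];zt=np.percentile(P[:,2],90);T=P[P[:,2]>zt-2.5];print(len(P),zt,P[:,2].min(),rect(T))
near=np.hypot(w[...,0]-x,w[...,1]-y)<45
g=near&(w[...,2]>81)&(w[...,2]<85)&(h[...,1]<70);print('top',g.sum(),np.median(w[g],0),rect(w[g]))
print(bot.read_state()['clock'])
E
```

```text
w -0.07399113084909206
True [ 528.76100298 -124.28419106  120.96219881] [ 0.03530322 -0.84762285  5.61445141]
True [ 530.23635709 -124.73433884  121.00241059] [-1.24024578 -0.17153968  8.75880693]
617 102.51145318570025 85.56731223350059 [ 528.46 -123.93   35.46    8.03   72.24]
top 500 [ 528.34954163 -122.89669596   83.53773718] [ 528.37 -124.14   36.2    17.79   72.81]
18.9083
```

The fingertips touched the bar at TCP z = 121.0, which puts its top at 102.0, so the filter is fully home. Now I pinch the catches and lift.

```bash
python3 - <<'E'
from meas import *
x,y=528.4,-124.25; q=down(1.264)
print(bot.ik((x,y,66),q))
bot.move_gripper(85)
bot.move_to((x,y,200),q); bot.dwell(.1)
bot.servo_line((x,y,110),speed=120)
r=bot.servo_line((x,y,65.5),speed=50,until_force=8);print(r,bot.read_state()['ee_pos'])
if not r:
    bot.move_gripper(0,35); bot.dwell(.4)
    s=bot.read_state();print(s['clock'],s['ee_pos'],s['grip_width'],s['grip_force'],s['ft_force'],s['moment'])
E
```

```text
[-2.98426143e-01  5.09265045e-01  1.70069349e+00 -4.44089210e-16
  9.31634122e-01 -1.56242614e+00]
False [ 528.58993516 -124.2940471    65.79943758]
24.0083 [ 528.90010153 -124.50275517   66.57681557] 43.6121653623172 35.44350206851959 [-2.91352993 -0.59905384 10.93677789] [-0.0180405   0.41749817 -0.00785248]
```

```bash
python3 - <<'E'
from meas import *
x,y=528.4,-124.25
r=bot.servo_line((x,y,73),speed=12,until_force=22)
s=bot.read_state();print(r,s['ee_pos'],s['grip_width'],s['grip_force'],s['ft_force'])
if not r and s['ft_force'][2]>-8:
    r=bot.servo_line((x,y,205),speed=60,until_force=22); bot.dwell(.4)
    s=bot.read_state();print(r,s['clock'],s['ee_pos'],s['grip_width'],s['grip_force'],s['ft_force'])
c=cam('scene');pickle.dump(c,open('l.pkl','wb'));u,v=proj(c,(x,y,140)).astype(int);print(u,v)
cv2.imwrite('pics/l.png',cv2.resize(c['image'][max(v-90,0):v+90,u-110:u+110],None,fx=3,fy=3,interpolation=cv2.INTER_CUBIC))
E
```

```text
False [ 528.35553669 -124.24044567   72.92417416] 43.35069583265491 35.89050471782684 [-0.63436752  0.97690979 -2.47872014]
False 27.5333 [ 528.38970203 -124.24250602  204.97549015] 43.497167079184756 35.88976442813873 [-0.21988141 -0.51644995 -0.46789088]
358 164
```

View pics/l.png

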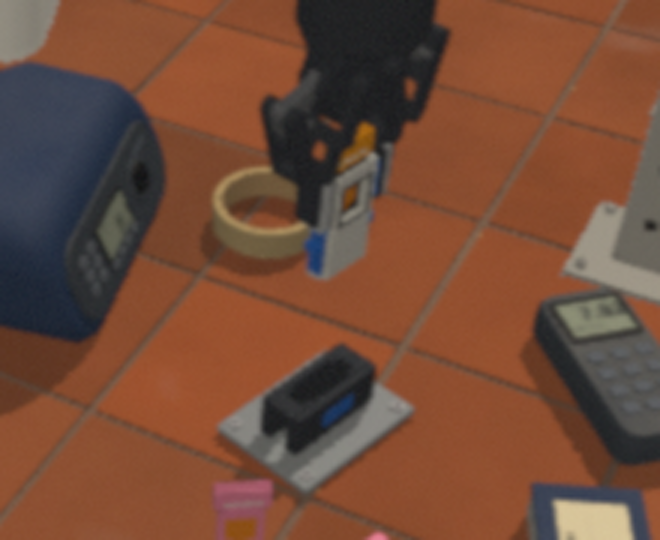

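The picture shows the loaded cassette out of the base, at crop (345,215), with the amber filter in its slot and the base empty below. I'll check tilt and height numerically, then hand in.

```bash
python3 - <<'E'
from meas import *
bot.dwell(.5); c=cam('scene');w=cloud(c);h=cv2.cvtColor(c['image'],cv2.COLOR_BGR2HSV)
d=w-np.array([528.4,-124.25,0]);m=(np.hypot(d[...,0],d[...,1])<24)&(w[...,2]>100)&(w[...,2]<230)
yv=np.array([np.cos(1.264),np.sin(1.264)]);xv=np.array([yv[1],-yv[0]])
lx=d[...,:2]@xv;ly=d[...,:2]@yv
g=m&(h[...,1]<80)&(h[...,2]>90)&(np.abs(ly)<18)&(lx<-4)
if g.sum()<100: g=m&(h[...,1]<80)&(h[...,2]>90)&(np.abs(ly)<18)&(lx>4)
P=np.c_[lx[g],ly[g],w[g][:,2]];print(len(P),np.median(P,0),'zmin/max',P[:,2].min(),P[:,2].max())
k=P[np.abs(P[:,0]-np.median(P[:,0]))<3]
A=np.c_[k[:,1],k[:,2],np.ones(len(k))];print('x = a*y+b*z:',np.linalg.lstsq(A,k[:,0],rcond=None)[0])
print('underside(all)',np.percentile(w[m][:,2],.5)); 
a=m&(cv2.inRange(h,(14,150,110),(30,255,255))>0)&(w[...,2]>200);print('bar top',w[a][:,2].max() if a.any() else None)
s=bot.read_state();print(s['clock'],s['ee_pos'],np.abs(s['qvel']).max(),s['grip_width'])
E
```

```text
352 [ -9.53220893   0.96680458 182.12269088] zmin/max 147.51062146183403 226.18668070171418
x = a*y+b*z: [-9.07369908e-04  6.09329144e-03 -1.06024934e+01]
underside(all) 148.22224068990113
bar top 229.87245546687979
28.1333 [ 528.41074586 -124.25895549  205.01427565] 0.001275531154578454 43.909098257719265
```

```bash
python3 -c "
from rig import bot
print(bot.finish_job())"
```

```text
the job is handed in; nothing more can be done
None
```

The amber filter is fully home in the cassette, and the cassette was lifted out and handed in upright by its pinched catches, still, about 148 mm above the worktop, at 28 s on the robot's clock; the judging result was not shown.

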